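# Bring the connector adapter round on the parts carousel and put it in the job tray

## Task

Turn the parts carousel by its centre grip until the connector adapter stands in the middle of the open front of the clear cover, and let go. Then take the adapter out from above and set it down flat in the black job tray in front of the carousel.

Things in the scene. Friction and masses are not known exactly. Their poses are not given: they have to be found in the camera images.
- carousel_grip (a point): Middle (z = 0.113) of the carousel's centre grip, on its vertical axis: black bar 44 mm long (x), 16 thick (y), from z = 0.093 to 0.127; turns with the grey 260 mm round tray (rim and dividers up to z = 0.037), either way, friction 0.05 N m, stays put. A fixed clear cover (top z = 0.073) roofs the tray's sides and back; the open front, 124 mm wide, goes 30 mm behind the axis, so the bar is free.
- front_place (a point): Where the part is to be brought: middle of the cover's open front, 85 mm in front of the turning axis, at the height of the compartment floor (z = 0.019). Fixed to the carousel's foot; its -x axis points out of the opening, away from the turning axis, roughly to the robot. A small steel mark on the foot's rim lies in that direction.
- vga_adapter: Connector adapter: flat blue block 38 x 34 x 16 mm, 30 g, nose and screws on its +x end (58 mm in all). Origin: centre of underside; block from x = -17 to +21 mm, sides to grasp at y = -17 and +17 mm, z up. Lies flat in a compartment 85 mm from the axis, at first under the cover, 0.9 to 1.5 rad left or right of the front. Other compartments: round tub, white carton, spool, or empty.
- job_tray: The empty black open tray on the bench, between the carousel and the robot, fixed: 86 mm (its x) by 110 mm (its y), 22 mm high, walls 4 mm, floor about 4 mm thick. Origin at the centre of its underside, on the bench; z up.

How it is judged:
On the way:
1. the adapter, lying untouched in its compartment, has been brought to the middle of the open front (within 25 mm of the front place) (horizontal distance between vga_adapter and front_place below 0.025 m and height (world z) of vga_adapter below 0.03 m and contact force between the fingers and vga_adapter below 0.1 N), for 0.2 s.
At the end, for the whole second after the job is handed in: The adapter lies at rest on the floor of the job tray, right side up and flat within 10 degrees, its origin within 30 mm (tray x) and 40 mm (tray y) of the tray's centre and less than 10 mm above the tray's underside (x of vga_adapter in the frame of job_tray between -0.03 and 0.03 m and y of vga_adapter in the frame of job_tray between -0.04 and 0.04 m and z of vga_adapter in the frame of job_tray below 0.01 m and angle between vga_adapter's own z axis and vertical below 0.17 rad and linear speed of vga_adapter below 0.02 m/s); the robot touches nothing.
It also fails if it takes over 64 s, if anything falls off the work surface, if the arm or the gripper's body presses on something with over 40 N, if the wrist force passes 120 N, or if a joint passes its speed limit or range.

## Robot

A 7-joint arm with a two-finger parallel gripper is mounted at the origin on a cart in front of the work surface, level with it; the furniture and walls round the work are solid. World frame = base frame: x ahead of the robot, y to its left, z up, the work surface at z = 0. Lengths are in m, angles in rad, forces in N, time in s.
With the tool pointing down it reaches from about 0.425 to 0.925 m from the base axis. Payload 6.8 kg.
Tool frame: the origin (TCP) lies on the front face of the gripper's body, between the roots of the fingers; the fingertips stand 73 mm ahead of it and the grasp point (between the pads) lies 54 mm ahead of it (env.nose_length is the distance from the TCP to the fingertips, in m); z points along the fingers, y is the line along which they close (so a half turn about z gives the same grasp; the last joint's range is limited). The gripper opens to 85 mm and grips with 20 to 120 N. Pads are 22 mm wide; open, the fingers measure 114 mm over their backs; the gripper's body (76 mm by 85 mm) begins 54 mm behind the grasp point. The pads swing forward as they close: fully open they stand 13 mm farther back than shut.
Start: joints at [-1.31, 0.477, 0.022, 1.555, -0.011, 1.109, -0.083], TCP at [0.243, 0.63, 0.304] pointing down, gripper open.
Joint ranges: [-2.96, 2.96], [-0.34, 2.1], [-1.41, 1.46], [0.24, 2.44], [-1.37, 4.51], [0.17, 1.92], [-2.96, 2.96]. Speed limits (rad/s): [2.39, 2.39, 3.14, 3.14, 3.14, 3.14, 3.14].

## Interface

Orientations are given as a unit quaternion [w, x, y, z].
In Python, from cell import env, kin, camera, calibration, job gives the robot as it stands. The module is installed in compiled form; this text tells all that it offers. Calls block until the motion is done:
- env.reach(position, orientation): joint-space move of the TCP to a pose.
- env.movel(position, velocity=0.15, rot=None, stop_force=None): straight line of the TCP; rot=None keeps the orientation; velocity is the mean speed in m/s. With stop_force (N) it stops when the force on the tool has changed by that much, and returns True; else False.
- env.goto_joints(angles): joint-space move.
- env.grip(opening, f_grip=None): finger opening in m; f_grip is the grip in N (None keeps the last); returns when the fingers have stopped.
- env.dwell(seconds).
- kin.inverse_kinematics(position, orientation): joint angles nearest the present ones, or None.
- env.get_state(): the state.
- camera(name): name is "side" or "top" or "wrist"; returns (picture, depth): 420x560x3 uint8, blue, green, red; 420x560 float32, m along the optical axis (not along the pixel's ray), 0 where there is no reading.
- calibration(name): a dict with "fx", "fy", "cx", "cy" (pixels), "k1" (the pictures are not rectified: a ray, as slopes to the right and down, at radius r is drawn at 1 + k1 r^2 times it, then the intrinsics apply), "rvec" (rotation vector, rad) and "tvec" (3), from world to camera coordinates, as OpenCV has them. Camera axes: x right, y down, z forward; pixel columns grow to the right and rows downward; lengths in m; the calibration is good to about 2 mm. A picture is of the moment at which its call begins: read the wrist's pose just before it. calibration takes no time and is no camera call; for the wrist camera it gives the pose at the moment of the call.
A pose or a line that the arm cannot do raises env.PlanningError and nothing moves.
- job.job_done(): hands the job in; it is judged then, once.
The state is a dict: "time": time; "qpos": joint angles; "joint_velocities": joint speeds; "joint_torque": joint torques, N m; "tcp_pos": TCP position; "orientation": TCP orientation; "force": force on the tool from outside, world axes, zero at the start; "torque": the same for the moment, N m; "opening": finger opening in m; "gripper_force": force on a finger pad.
Only numpy, scipy, OpenCV 4.12 (cv2) and the standard library are available. Lean on these libraries where they do the work, as an engineer would, in place of code of your own. Each camera call takes 0.05 s, during which the arm holds its last target. There are 200 camera calls.

## Working session

There is one attempt and no reset: what is moved stays moved. The work goes in short steps, each a Python script; the robot and the scene stay as the last script left them, time stands still between calls to the robot, and variables do not carry over. Pictures are saved under pics/ and viewed, at most 10 in all, crops included, and the job is handed in when it is done.

```bash
mkdir -p pics
cat > h.py <<'E'
import numpy as np, cv2
from cell import env, kin, camera, calibration, job
def ray(name,u,v,c=None):
    c=c or calibration(name)
    K=np.array([[c['fx'],0,c['cx']],[0,c['fy'],c['cy']],[0,0,1]],float)
    p=cv2.undistortPoints(np.array([[[u,v]]],float),K,np.array([c['k1'],0,0,0],float))[0,0]
    R=cv2.Rodrigues(np.array(c['rvec'],float))[0]; t=np.array(c['tvec'],float).ravel()
    return -R.T@t, R.T@np.array([p[0],p[1],1.]), 
def onz(name,u,v,z,c=None):
    o,d=ray(name,u,v,c); return o+d*(z-o[2])/d[2]
def proj(name,P,c=None):
    c=c or calibration(name)
    K=np.array([[c['fx'],0,c['cx']],[0,c['fy'],c['cy']],[0,0,1]],float)
    return cv2.projectPoints(np.array(P,float).reshape(-1,1,3),np.array(c['rvec'],float),np.array(c['tvec'],float),K,np.array([c['k1'],0,0,0],float))[0].reshape(-1,2)
def blobs(mask,amin=30):
    n,l,s,c=cv2.connectedComponentsWithStats(mask.astype(np.uint8))
    return sorted([(int(s[i,4]),c[i].round(1).tolist(),s[i,:4].tolist(),i) for i in range(1,n) if s[i,4]>=amin],reverse=True),l
def down(yaw):  # tool pointing down, tool y axis at angle yaw+90deg of world
    # R = Rz(yaw) * Rx(pi): tool x=(c,s,0), tool y=(s,-c,0)
    return [0*yaw, np.cos(yaw/2), np.sin(yaw/2), 0.]
E
python3 - <<'E'
from h import *
for n in ("top","side"):
    im,d=camera(n); cv2.imwrite(f"pics/{n}0.png",im); np.savez(f"pics/{n}0.npz",im=im,d=d)
    o,_=ray(n,280,210); print(n,o.round(3), onz(n,280,210,0).round(3))
s=env.get_state(); print(s['time'],s['tcp_pos'],s['orientation'])
E
```

```text
top [0.377 0.279 0.959] [0.447 0.277 0.   ]
side [ 0.128 -0.329  0.599] [0.53  0.414 0.   ]
0.1 [0.24318633 0.62922562 0.30302548] [-1.00976475e-04  1.83353891e-01  9.83046630e-01 -8.14808540e-04]
```

View pics/top0.png

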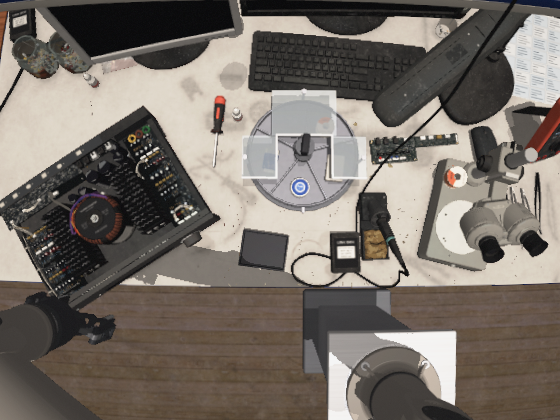

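View pics/side0.png

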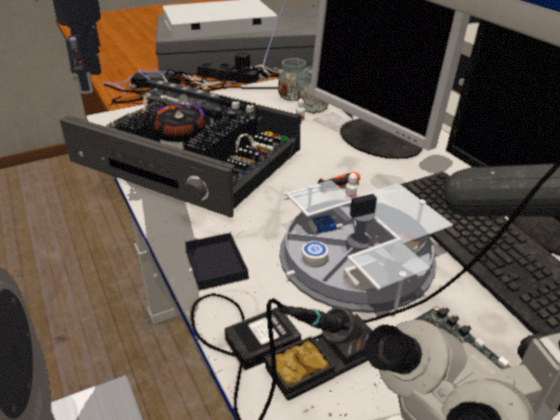

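The top view shows the carousel centred near px (303,148), with the grip at (305,147), the tub at (299,187) and the job tray at (264,250). In the side view a blue block sits under the left cover at (322,224). I'll zoom in on the top view and measure.

Run:
```python
from h import *
im=np.load("pics/top0.npz")['im']
cv2.imwrite("pics/topz.png",cv2.resize(im[85:275,225:385],None,fx=3.1,fy=3.1,interpolation=cv2.INTER_CUBIC))
d=np.load("pics/top0.npz")['d']
hsv=cv2.cvtColor(im,cv2.COLOR_BGR2HSV)
m=cv2.inRange(hsv,(100,90,30),(130,255,255)); m[:85]=0;m[275:]=0;m[:,:225]=0;m[:,385:]=0
for a,c,b,i in blobs(m,8)[0]: print('blue',a,c,b,onz('top',*c,0.03).round(3))
# grip: by height from depth
C=calibration('top'); 
vs,us=np.mgrid[85:275,225:385]
P=[]
R=cv2.Rodrigues(np.array(C['rvec'],float))[0]; t=np.array(C['tvec'],float).ravel()
for u,v in zip(us.ravel(),vs.ravel()):
    o,r=ray('top',u,v,C); P.append(o+r*d[v,u])
P=np.array(P).reshape(190,160,3)
g=(P[...,2]>.1)&(P[...,2]<.14)&(d[85:275,225:385]>0)
q=P[g]; print('grip',g.sum(),q.mean(0).round(4),q.min(0).round(3),q.max(0).round(3))
gm=np.zeros(im.shape[:2],np.uint8); gm[85:275,225:385]=g
print(cv2.minAreaRect(np.argwhere(gm)[:,::-1].astype(np.float32)))
dk=((im.max(2)<70)).astype(np.uint8); dk[:222]=0;dk[275:]=0;dk[:,:232]=0;dk[:,295:]=0
b,l=blobs(dk,300)
for a,c,bb,i in b:
    r=cv2.minAreaRect(np.argwhere(l==i)[:,::-1].astype(np.float32)); bx=cv2.boxPoints(r)
    w=np.array([onz('top',*p,.018)[:2] for p in bx]); print('tray',a,r,w.round(3).tolist(),w.mean(0).round(3),np.linalg.norm(w-np.roll(w,1,0),axis=1).round(3))
```

```text
blue 93 [299.6, 186.8] [292, 180, 16, 15] [0.5  0.23 0.03]
blue 13 [299.2, 188.1] [297, 187, 6, 3] [0.497 0.231 0.03 ]
grip 199 [0.5442 0.1893 0.1206] [0.377 0.048 0.1  ] [0.603 0.232 0.13 ]
((342.1299133300781, 188.05491638183594), (131.88427734375, 18.428375244140625), 50.257808685302734)
tray 368 ((262.8500061035156, 250.0499725341797), (45.25483322143555, 36.06244659423828), 8.130102157592773) [[0.315, 0.376], [0.4, 0.365], [0.385, 0.258], [0.3, 0.27]] [0.35  0.317] [0.107 0.085 0.108 0.085]
```

View pics/topz.png

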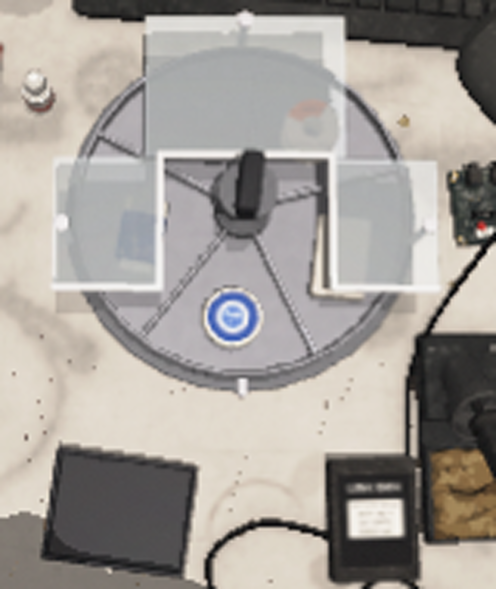

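The zoomed view shows the adapter under the left cover at crop (138,240), with its nose side near (165,212). The bar's top is at (250,180), the steel mark at (243,387) and the tray's corners are clear. Next I'll compute these points, then take a wrist view from above.

Run:
```python
from h import *
f=lambda x,y:(225+x/3.1,85+y/3.1)
z=np.load("pics/top0.npz");d=z['d'];im=z['im']
C=calibration('top')
for n,p,h in (('mark',(243,387),.01),('adapter',(138,240),.035),('left rim',(70,215),.037),('right rim',(413,215),.037),('front rim',(241,375),.037),('back rim',(241,47),.037),('backscrew',(245,18),.073),('lscrew',(62,222),.073),('rscrew',(425,230),.073),('frontL',(54,290),.073),('frontR',(438,290),.073),('innerL',(163,152),.073),('innerR',(332,152),.073)):
    print(n,onz('top',*f(*p),h).round(3))
# bar top from depth
Q=[]
for v in range(125,165):
    for u in range(295,318):
        if d[v,u]>0:
            o,r=ray('top',u,v,C); P=o+r*d[v,u]
            if .12<P[2]<.135: Q.append(P)
Q=np.array(Q); print(len(Q),Q.mean(0).round(4)); 
X=(Q[:,:2]*1000).astype(np.float32); print(cv2.minAreaRect(X), np.median(Q[:,2]))
s=env.get_state()
env.reach([.56,.22,.36],down(0.) if 0 else [0,1,0,0]); s=env.get_state(); print(s['time'],s['qpos'],s['tcp_pos'],s['orientation'])
c=calibration('wrist'); im,dd=camera('wrist'); cv2.imwrite('pics/w1.png',im); np.savez('pics/w1.npz',im=im,d=dd,**{k:np.array(v) for k,v in c.items()})
```

```text
mark [0.447 0.22  0.01 ]
adapter [0.557 0.302 0.035]
left rim [0.576 0.354 0.037]
right rim [0.578 0.09  0.037]
front rim [0.454 0.223 0.037]
back rim [0.711 0.223 0.037]
backscrew [0.721 0.222 0.073]
lscrew [0.563 0.357 0.073]
rscrew [0.559 0.089 0.073]
frontL [0.512 0.362 0.073]
frontR [0.514 0.08  0.073]
innerL [0.616 0.283 0.073]
innerR [0.617 0.158 0.073]
140 [0.5827 0.2222 0.1259]
((583.2869873046875, 222.08961486816406), (15.914057731628418, 41.20499801635742), 83.9789047241211) 0.12580507264759677
1.9833 [-1.02690038  0.36739554  0.72448042  1.70757159 -0.2623364   1.16653977
 -1.79936533] [0.55962116 0.22126545 0.35974146] [-1.26039573e-04  9.99999094e-01  1.31821627e-03 -2.40075925e-04]
```

View pics/w1.png

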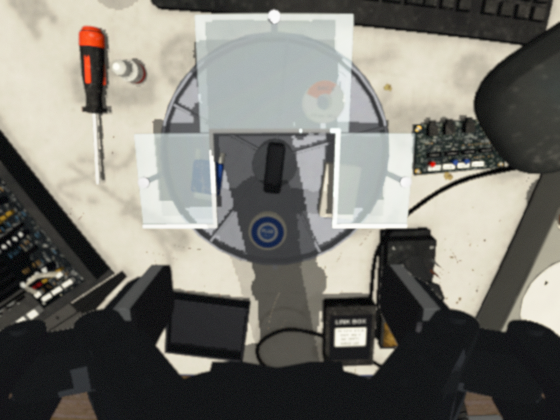

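The wrist view agrees with the top view: adapter at (207,180) under the left cover, bar at (273,167), tub at (267,232), tray at (207,325). Axis is (0.583,0.222), matching the rim centre. The adapter's radius from it is 0.084, as specified. The turn needed is about +1.26 rad.

Run:
```python
from h import *
ax=np.array([.583,.222]); y0=-0.105-np.pi
for y in (y0,y0+1.257): print(kin.inverse_kinematics([*ax,.171],down(y)))
env.reach([*ax,.26],down(y0)); print(env.get_state()['qpos'])
env.movel([*ax,.171],velocity=.12,stop_force=15)
env.grip(0.0,f_grip=30); s=env.get_state(); print(s['time'],s['opening'],s['gripper_force'],s['force'],s['torque'],s['tcp_pos'])
for y in np.linspace(y0,y0+1.257,8)[1:]:
    env.reach([*ax,.171],down(y)); s=env.get_state(); print(round(s['time'],2),s['tcp_pos'].round(3),np.round(s['force'],1),round(s['opening'],4),np.round(s['qpos'][6],2))
    if np.linalg.norm(s['force'])>40: break
im,dd=camera('top'); np.savez('pics/t2.npz',im=im,d=dd)
cv2.imwrite('pics/t2.png',cv2.resize(im[85:275,225:385],None,fx=3.1,fy=3.1,interpolation=cv2.INTER_CUBIC))
im,dd=camera('side'); cv2.imwrite('pics/s2.png',im)
```

```text
[-0.45934942  0.54068284 -0.00597645  1.79173072  0.00425048  0.80919149
  0.99838974]
[ 0.31323744  0.8834585  -1.19224604  1.7376065   0.8929449   1.17337674
  1.57706385]
[-0.50175435  0.43545451  0.05035114  1.73003127 -0.02554391  0.9765782
  1.02366983]
5.9583 0.01517046250952333 33.53785157203674 [-0.32392886  5.67343392  0.72891995] [ 0.82682909 -0.06951894  0.0169712 ] [0.58317515 0.22355351 0.17146122]
6.23 [0.583 0.223 0.171] [0.6 6.2 1.5] 0.0153 1.18
6.51 [0.583 0.223 0.171] [0.7 4.9 0.7] 0.0151 1.33
6.78 [0.583 0.223 0.171] [1.3 5.3 1.3] 0.0153 1.48
7.06 [0.583 0.223 0.171] [0.6 4.5 2.4] 0.0155 1.64
7.33 [0.583 0.223 0.171] [-0.1  5.   2. ] 0.0153 1.79
7.61 [0.583 0.223 0.171] [1.6 5.7 1.7] 0.0156 1.94
7.88 [0.584 0.223 0.171] [1.4 5.  1.2] 0.0155 2.1
```

View pics/s2.png

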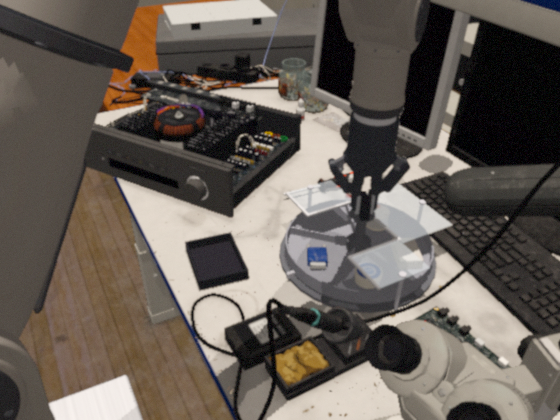

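The adapter is now in the open front, blue at (317,256), with its light nose towards the robot. I'll let go, lift, and measure it from above.

```bash
cat > look.py <<'E'
from h import *
import sys
s=env.get_state(); c=calibration('wrist'); im,dd=camera('wrist'); np.savez('pics/%s.npz'%sys.argv[1],im=im,d=dd)
hsv=cv2.cvtColor(im,cv2.COLOR_BGR2HSV); m=cv2.inRange(hsv,(100,100,40),(130,255,255))
P=np.array([.498,.222,.035]); u,v=proj('wrist',P,c)[0]; print('expect px',u,v,s['time'],s['qpos'])
b,l=blobs(m,60)
for a,cc,bb,i in b[:5]:
    w=onz('wrist',*cc,.035,c)
    if np.hypot(*(w-P)[:2])<.06:
        r=cv2.minAreaRect(np.argwhere(l==i)[:,::-1].astype(np.float32)); bx=cv2.boxPoints(r)
        W=np.array([onz('wrist',*p,.035,c)[:2] for p in bx]); e=np.roll(W,-1,0)-W
        print(a,cc,bb,'c',W.mean(0).round(4),'depth',dd[int(cc[1]),int(cc[0])],[(round(float(np.linalg.norm(k)),4),round(float(np.arctan2(k[1],k[0])),3)) for k in e])
        o,rr=ray('wrist',*cc,c); print('depth pt',(o+rr*dd[int(cc[1]),int(cc[0])]).round(4))
u,v=int(u),int(v); y=max(0,v-90);x=max(0,u-120)
cv2.imwrite('pics/%s.png'%sys.argv[1],cv2.resize(im[y:v+90,x:u+120],None,fx=2.5,fy=2.5)); print('crop',x,y)
E
python3 - <<'E'
from h import *
env.grip(.05); s=env.get_state(); print(s['time'],s['opening'],s['gripper_force'])
env.movel([.583,.222,.24],velocity=.15)
env.reach([.45,.222,.30],down(-np.pi))
E
python3 look.py w3
```

```text
8.4083 0.050200106102146515 0.0
expect px 276.1728252739984 235.82489364653637 10.0917 [-0.49430764  0.2022521  -0.10069549  1.9611546   0.02446385  0.98037052
  0.96550203]
1058 [283.5, 237.2] [261, 216, 44, 43] c [0.4994 0.2288] depth 0.35425827 [(0.0345, 2.671), (0.0366, 1.073), (0.035, -0.446), (0.0375, -2.081)]
depth pt [0.5001 0.2295 0.0332]
crop 156 145
```

View pics/w3.png

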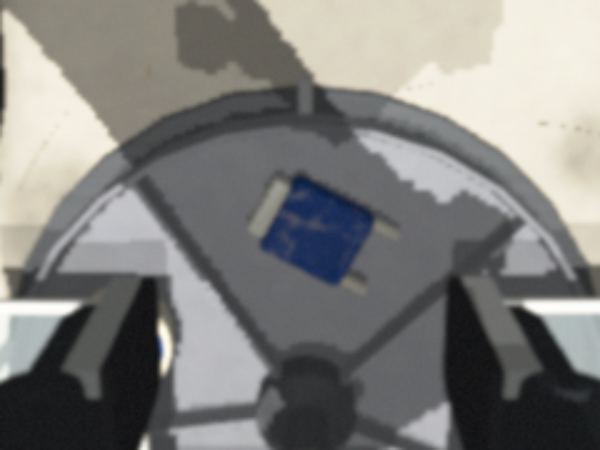

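The upside-down wrist view (up is −x) shows the adapter clear of both dividers. Its blue block is at about (320,230) in the crop, with the light plate at upper left and the screws to the right. The block's centre is (0.4997,0.229), 34.5 × 37 mm, with its length axis at 1.08 rad and depth z = 0.033, all consistent with the data given. Next is the grasp.

Run:
```python
from h import *
p=np.array([.4997,.229]); y=1.08-np.pi
env.grip(.044)
env.reach([*p,.20],down(y)); s=env.get_state(); print(s['qpos'].round(2))
hit=env.movel([*p,.097],velocity=.08,stop_force=6); s=env.get_state(); print(hit,s['tcp_pos'],s['force'],s['orientation'])
env.grip(0.0,f_grip=30); s=env.get_state(); print(s['time'],s['opening'],s['gripper_force'],s['force'])
im,_=camera('side')
if .028<s['opening']<.04:
    env.movel([*p,.22],velocity=.12); s=env.get_state(); print(s['time'],s['opening'],s['gripper_force'],s['tcp_pos'])
im,_=camera('side'); cv2.imwrite('pics/s4.png',im[120:340,220:450].repeat(2,0).repeat(2,1))
```

```text
[-0.36  0.41 -0.23  1.94  0.13  0.81  1.99]
False [0.50002015 0.22921602 0.0975018 ] [ 0.7017042  -0.07648914  0.35759556] [ 5.12609879e-04 -5.14127947e-01  8.57713350e-01 -1.82233811e-05]
13.025 0.03312350643033862 30.184653997421265 [-0.90730304 -1.09958094  5.70206669]
14.25 0.033196405177802285 29.851617515087128 [0.49927458 0.2287409  0.21919476]
```

View pics/s4.png

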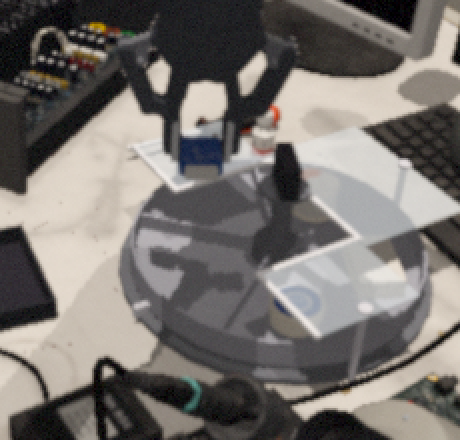

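The adapter is held squarely between the fingers at crop (202,152) and hangs level, and its compartment is empty. Next I'll place it with its length along the tray's x.

Run:
```python
from h import *
t=np.array([.350,.317]); y=-0.13-np.pi
env.reach([*t,.20],down(y)); s=env.get_state(); print(s['time'],s['opening'],s['tcp_pos'])
env.movel([*t,.11],velocity=.12)
hit=env.movel([*t,.078],velocity=.03,stop_force=5); s=env.get_state(); print(hit,s['tcp_pos'],s['force'])
env.grip(.046); env.movel([*t,.20],velocity=.12)
env.reach([.43,.25,.30],down(-np.pi)); env.dwell(.3)
s=env.get_state(); print(s['time'],s['opening'])
im,d=camera('top'); cv2.imwrite('pics/t5.png',im[215:285,225:305].repeat(6,0).repeat(6,1))
hsv=cv2.cvtColor(im,cv2.COLOR_BGR2HSV);m=cv2.inRange(hsv,(100,90,30),(130,255,255));m[:222]=0;m[275:]=0;m[:,:232]=0;m[:,295:]=0
for a,c,b,i in blobs(m,8)[0]:
    w=onz('top',*c,.02); e=w[:2]-t; ca,sa=np.cos(-.13),np.sin(-.13); o,r=ray('top',*c); print(a,c,w.round(4),'tray xy',ca*e[0]+sa*e[1],-sa*e[0]+ca*e[1],'depth z',(o+r*d[int(c[1]),int(c[0])])[2])
```

```text
15.6083 0.032901109777729406 [0.35038979 0.31685403 0.19994013]
True [0.34997844 0.31693837 0.0823629 ] [-0.57580635 -0.81379607  2.74967401]
19.7083 0.0462451354832481
208 [263.5, 249.8] [0.3505 0.3153 0.02  ] tray xy 0.0007364842635817236 -0.0016034861035711314 depth z 0.019181623492148026
```

View pics/t5.png

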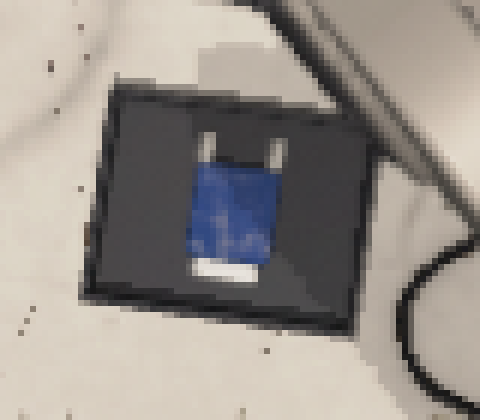

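The adapter lies flat in the middle of the tray at crop (235,215). Its top is at z = 0.019, as expected for 4 + 16 mm. Nothing touches it, so I'm handing in.

```bash
python3 -c "
from h import *
print(job.job_done())"
```

```text
the job is handed in; nothing more can be done
None
```

I turned the carousel until the adapter stood about 7 mm from the front place, let go, then set the adapter flat in the job tray within 2 mm of its centre, and handed the job in at about 20 s; no verdict came back.

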